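Hold a flanged sensor over its screw holes

TASK

Pull the sensor with the rectangular four-hole flange up out of its storage tube by its head, lower its stem into the round port of the enclosure, and hold it there with the flange level and hovering about 1 cm above the enclosure's lid, its four holes lined up so that each threaded hole is fully in view through its hole and a colleague can start the screws. Finish while still holding it so: do not let go and do not let the sensor touch the enclosure. Leave the other sensor, the solder reel and the circuit board where they are.

Things in the scene. Friction and masses are not known exactly. Their poses are not given: they have to be found in the camera images.
- sensor: Loose sensor, 0.2 kg: rectangular aluminium flange 92 (x) x 52 (y) x 6 mm with four 11 mm through holes at x +-36, y +-16; on it, centred, a black block head to grip, 36 (x) x 24 (y) mm, 46 tall; below, a round steel stem 10 mm thick, 100 long. Origin: centre of flange underside, z up. Same after a half turn about z. Starts with stem in tube_a, free to turn, flange resting on the tube's rim.
- tube_a: Fixed upright grey storage tube that holds the sensor: 120 mm tall, 44 mm outside and 18 mm inside diameter, on a low round foot 72 mm wide. Origin: centre of its underside on the bench, z up.
- tube_b: Fixed storage tube, same as tube_a, holding the other sensor.
- enclosure: Fixed hollow enclosure, grey box 150 (x) x 110 (y) x 110 mm tall with a flat lid 6 mm thick. In the lid's centre a round port 34 mm wide, around it four brass-rimmed threaded holes 5 mm wide at x +-36, y +-16 mm. Free depth below the lid's top face at the port: 107 mm. Origin: centre of its underside on the bench, z up.
- port (a point): Centre of the enclosure's round port, on the lid's top face, 110 mm above the bench; axes as the enclosure's.
- stem_tip (a point): Lower tip of the sensor's stem, 100 mm below the sensor's origin.
- sensor_b: The other, loose sensor, not wanted: round flange 60 mm across without holes, 6 mm thick, round black head 30 mm across and 32 mm tall, stem as the first one's, standing in tube_b. Origin: centre of its flange's underside.
- reel: Loose metal solder reel standing on its end, 60 mm across, 40 mm tall; bystander. Origin: centre of its underside.
- board: Loose circuit board, 80 x 60 mm, parts up to 18 mm tall; bystander. Origin: centre of its underside.
- hole0 (a point): Centre of the flange hole at the sensor's +x, +y corner, on the flange's underside.
- thread0 (a point): Mouth centre of the threaded hole at the enclosure's +x, +y side, on the lid's top face.
- hole1 (a point): Centre of the flange hole at the sensor's -x, +y corner, on the flange's underside.
- thread1 (a point): Mouth centre of the threaded hole at the enclosure's -x, +y side, on the lid's top face.
- hole2 (a point): Centre of the flange hole at the sensor's -x, -y corner, on the flange's underside.
- thread2 (a point): Mouth centre of the threaded hole at the enclosure's -x, -y side, on the lid's top face.
- hole3 (a point): Centre of the flange hole at the sensor's +x, -y corner, on the flange's underside.
- thread3 (a point): Mouth centre of the threaded hole at the enclosure's +x, -y side, on the lid's top face.
Not all that is in view belongs to the job. Leave any pink or turquoise look-alike of the sensor alone. What is shaped like the tube_a but blue or red is not meant.

How it is judged:
On the way:
1. the sensor's stem is pulled right out of its storage tube (z of stem_tip in the frame of tube_a above 0.121 m and contact force between sensor and the fingers above 0.5 N), for 0.1 s.
At the end, for the whole second after the job is handed in: Held still in the gripper, stem in the port: each flange hole within 3.5 mm (horizontally) of a threaded hole, either way round; flange underside 4 to 18 mm above the lid; tilt under 0.07 rad; sensor and enclosure not touching (under 0.2 N) (((horizontal distance between hole0 and thread0 below 0.0035 m and horizontal distance between hole1 and thread1 below 0.0035 m and horizontal distance between hole2 and thread2 below 0.0035 m and horizontal distance between hole3 and thread3 below 0.0035 m) or (horizontal distance between hole0 and thread2 below 0.0035 m and horizontal distance between hole1 and thread3 below 0.0035 m and horizontal distance between hole2 and thread0 below 0.0035 m and horizontal distance between hole3 and thread1 below 0.0035 m)) and z of sensor in the frame of port between 0.004 and 0.018 m and angle between sensor's own z axis and vertical below 0.07 rad and contact force between sensor and enclosure below 0.2 N and contact force between sensor and the fingers above 1 N and linear speed of sensor below 0.01 m/s); the arm keeps its last pose, push and grip.
It fails at once if the other sensor, the solder reel or the circuit board is moved more than 30 mm (distance of any of sensor_b, reel, board from where it was at the start of the episode above 0.03 m).
It also fails if it takes over 35 s, if anything falls off the work surface, if the arm or the gripper's body presses on something with over 40 N, if the wrist force passes 120 N, or if a joint passes its speed limit or range.

ROBOT

A 6-joint arm with a two-finger parallel gripper is mounted at the origin on the work surface. World frame = base frame: x ahead of the robot, y to its left, z up, the work surface at z = 0. Lengths are in m, angles in rad, forces in N, time in s.
With the tool pointing down it reaches from about 0.3 to 1 m from the base axis. Payload 5.1 kg.
Tool frame: the origin (TCP) lies midway between the tips of the shut fingers; the grasp point (between the pads) lies 19 mm behind it; z points along the fingers, y is the direction in which the jaws open and shut (so a half turn about z gives the same grasp; the last joint's range is limited). The gripper opens to 95 mm and grips with 3 to 60 N. Pads are 20 mm wide; open, the fingers measure 119 mm over their backs; the gripper's body (75 mm by 180 mm) begins 59 mm behind the grasp point.
Start: joints at [1.039, 0.124, 1.65, -0, 1.367, -0.083], TCP at [0.282, 0.586, 0.215] pointing down, gripper open.
Joint ranges: [-2.61, 2.61], [-1.02, 2.33], [0.03, 2.71], [-1.35, 4.49], [0.32, 2.68], [-2.91, 2.91]. Speed limits (rad/s): [2.57, 2.57, 3.14, 3.14, 3.14, 3.14].

INTERFACE

Orientations are given as a 3x3 rotation matrix whose columns are the frame's x, y, z axes.
In Python, from cell import robot, eyes gives the robot as it stands. The module is installed in compiled form; this text tells all that it offers.
- The arm moves only by the tool move_arm, never from a script. Its argument "commands" is a list of rows, each a list of 2 entries, a list of its own where there are three numbers: the shift along the tool's x, y, z in units of 25 mm (1.0 is 25 mm), then the turn about the tool's z in units of 8 degrees (1.0 is 8 degrees). A call has 1 to 8 rows; each row is the pose to reach, as a shift and turn from the pose measured when the call began, along the tool's axes at that moment; what a row does not reach only later rows make up. A row lasts 1/10 s, in which the tool goes at most 50 mm and 8.59 degrees, less where a joint would pass 70% of its speed; a pose out of reach is approached as far as the arm can. A call with a gripper value outside its range is refused whole. "gripper" is the finger opening in mm, from 0 to 95.1, set as the call begins (left out, the last holds). The fingers move at their own pace and stop on an object; the grip force is fixed at half the most. Time passes only in rows, so rows that repeat a pose let the fingers close. It gives the time, the measured TCP pose, the force and the opening at its end, in the units of the state.
- robot.get_obs(): the state, without advancing time (a new reading comes with each control period).
- eyes.grab_frame(name): name is "side" or "top"; returns (picture, depth): 420x560x3 uint8, red, green, blue; 420x560 float32, m along the optical axis (not along the pixel's ray), 0 where there is no reading.
- eyes.camera_params(name): a dict with "mtx" (3x3 intrinsics, pixels), "T" (4x4, takes a point from camera to world coordinates). Camera axes: x right, y down, z forward; pixel columns grow to the right and rows downward; lengths in m; the calibration is good to about 2 mm. A picture is of the moment at which its call begins. camera_params takes no time and is no camera call.
- robot.sign_off(): hands the job in, once; it reports no verdict.
The state is a dict: "clock": time; "joint_pos": joint angles; "qvel": joint speeds; "effort": joint torques, N m; "eef_pos": TCP position; "tool_rot": TCP orientation; "wrist_force": force on the tool from outside, world axes, zero at the start; "torque": the same for the moment, N m; "finger_gap": finger opening in m.
Only numpy, scipy, OpenCV 4.12 (cv2) and the standard library are available. Lean on these libraries where they do the work, as an engineer would, in place of code of your own. Each camera call takes 0.05 s, during which the arm holds its last target.

## Working session

There is one attempt and no reset: what is moved stays moved. The work goes in short steps, Python scripts to look and compute and a tool call to move; the robot and the scene stay as the last step left them, time stands still between calls to the robot, and variables do not carry over. Pictures are saved under pics/ and viewed, and the job is handed in when it is done.

Besides the shell and the picture viewer there is one more tool, called after "Emit:" as name(argument=value, ...), one argument or row to a line, values as JSON. move_arm: Moves the arm, as the interface text tells. Its arguments: {"type":"object","properties":{"commands":{"type":"array"},"gripper":{"type":"number"}},"required":["commands"]}

```bash
mkdir -p pics
python3 - <<'E'
from cell import robot, eyes
import cv2, numpy as np
o=robot.get_obs()
print(o['clock'],o['eef_pos'],o['tool_rot'],o['finger_gap'])
for n in('side','top'):
    p,d=eyes.grab_frame(n); cv2.imwrite(f'pics/{n}0.png',p[:,:,::-1]); np.save(f'{n}0.npy',d)
    c=eyes.camera_params(n); print(c)
E
```

```text
0.0 [0.28174044 0.58507794 0.21341109] [[-9.00971234e-01  4.33877612e-01 -1.02646635e-03]
 [ 4.33878799e-01  9.00969491e-01 -1.77855718e-03]
 [ 1.53138721e-04 -2.04779085e-03 -9.99997892e-01]] 0.09476764578410406
{'mtx': array([[511.60872401,   0.        , 277.56603253],
       [  0.        , 511.60872401, 215.6497357 ],
       [  0.        ,   0.        ,   1.        ]]), 'T': array([[-0.98549697, -0.12726605,  0.11224559,  0.4409075 ],
       [-0.16937089,  0.6969601 , -0.69682144,  0.70663115],
       [ 0.01045102, -0.70572655, -0.70840723,  0.84115593],
       [ 0.        ,  0.        ,  0.        ,  1.        ]])}
{'mtx': array([[522.71391432,   0.        , 285.03693311],
       [  0.        , 522.71391432, 204.99552852],
       [  0.        ,   0.        ,   1.        ]]), 'T': array([[ 5.68456110e-02, -9.73861923e-01,  2.19912554e-01,
         3.18980796e-01],
       [-9.98376643e-01, -5.46642049e-02,  1.59970063e-02,
         4.98574158e-04],
       [-3.55753039e-03, -2.20464917e-01, -9.75388417e-01,
         1.31419445e+00],
       [ 0.00000000e+00,  0.00000000e+00,  0.00000000e+00,
         1.00000000e+00]])}
```

View pics/side0.png

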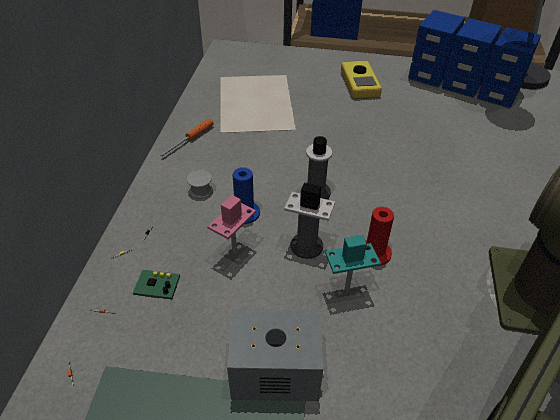

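View pics/top0.png

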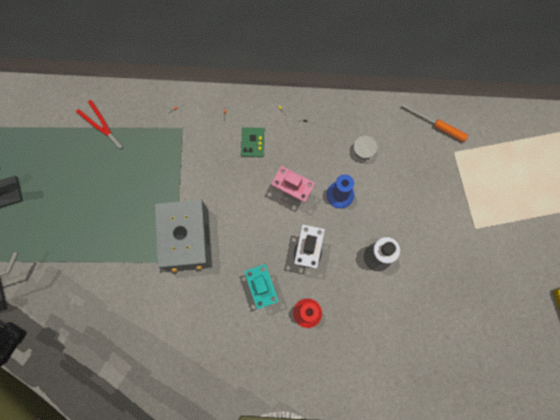

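Candidates: the aluminium rectangular flange with a black head, side (310,203), top (310,246); the pink look-alike, side (232,215), top (292,184); the turquoise one, side (353,255), top (261,287); and the round sensor_b, side (319,150), top (385,250). I choose the first. Next I check it in a close crop.

Run:
```python
import cv2, numpy as np
s=cv2.imread('pics/side0.png');t=cv2.imread('pics/top0.png')
f=lambda im,x,y,w:cv2.resize(im[y:y+w,x:x+w],(390,390),interpolation=cv2.INTER_CUBIC)
a=np.hstack([f(s,275,170,70),f(t,280,215,65)])
cv2.imwrite('pics/crop1.png',a)
b=np.hstack([f(s,225,300,105),f(t,145,195,75)])
cv2.imwrite('pics/crop2.png',b)
```

```text
(no output)
```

View pics/crop1.png

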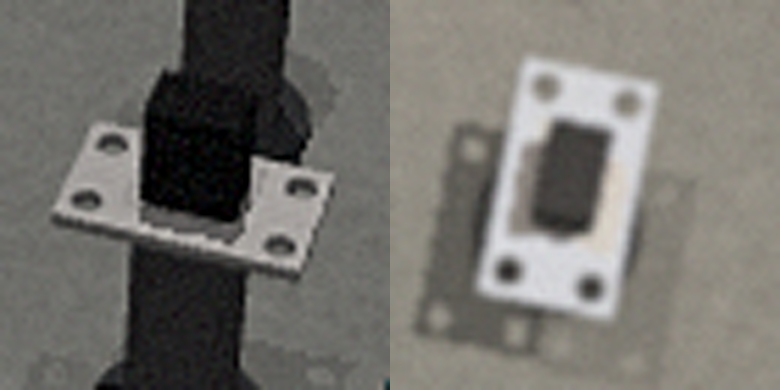

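View pics/crop2.png

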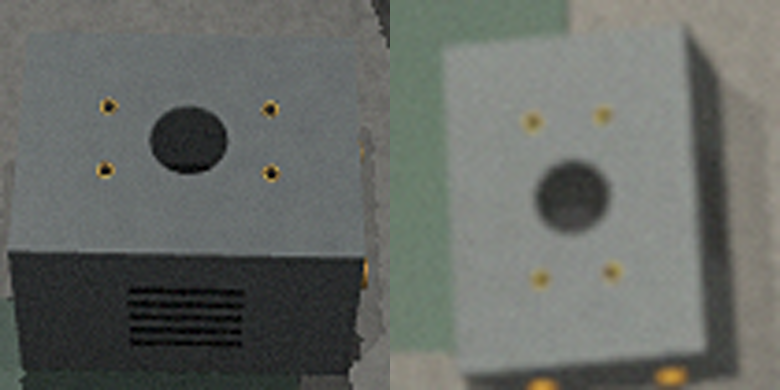

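The crop confirms the black-headed aluminium sensor with four holes: in the side view the holes lie near (295,195), (290,205), (329,203) and (325,214). The lid shows four brass rims and the port, side about (276,337). Now I measure both.

```bash
cat > h.py <<'E'
import numpy as np, cv2
from cell import eyes
def ray(cam,uv,z):
    c=eyes.camera_params(cam);K=c['mtx'];T=c['T'];uv=np.atleast_2d(np.array(uv,float))
    d=(np.linalg.inv(K)@np.c_[uv,np.ones(len(uv))].T).T@T[:3,:3].T
    o=T[:3,3]; return o+d*((z-o[2])/d[:,2])[:,None]
def brass(im,x0,y0,x1,y1):
    sub=im[y0:y1,x0:x1].astype(int); w=np.clip(np.minimum(sub[...,2],sub[...,1]+15)-sub[...,0]-25,0,None)
    m=(w>0).astype(np.uint8); m=cv2.dilate(m,np.ones((3,3)))
    n,l,st,ce=cv2.connectedComponentsWithStats(m)
    out=[]
    for i in range(1,n):
        yy,xx=np.where(l==i); ww=w[yy,xx]
        out.append((x0+(xx*ww).sum()/ww.sum(),y0+(yy*ww).sum()/ww.sum(),ww.sum()))
    return out
def rect(P):  # 4 pts -> centre, long axis angle, dims
    c=P.mean(0); r=cv2.minAreaRect(P[:,:2].astype(np.float32)*1000); b=cv2.boxPoints(r)/1000
    e1=b[1]-b[0];e2=b[2]-b[1]; e=e1 if np.linalg.norm(e1)>np.linalg.norm(e2) else e2
    return c,np.degrees(np.arctan2(e[1],e[0]))%180,sorted([np.linalg.norm(e1),np.linalg.norm(e2)])
E
python3 - <<'E'
from h import *
s=cv2.imread('pics/side0.png');t=cv2.imread('pics/top0.png')
for n,im,box in(('side',s,(235,315,315,355)),('top',t,(160,208,198,255))):
    b=brass(im,*box); print(n,np.round(b,1)); P=ray(n,[x[:2] for x in b],.110); print(rect(P))
g=lambda p,sc,o:(np.array(p,float)+.5)/sc-.5+np.array(o)
S=g([(112,143),(86,199),(302,187),(280,245)],390/70,(275,170))
T=g([(156,88),(237,103),(118,270),(200,287)],6,(280,215))
print('flange side',rect(ray('side',S,.126)),'top',rect(ray('top',T,.126)))
# black head top in top view
for n,im,box in(('top',t,(296,225,325,265)),):
    x0,y0,x1,y1=box; m=(im[y0:y1,x0:x1].max(2)<90)
    print(m.sum())
d=np.load('side0.npy');
E
```

```text
side [[253.6 328.1 472. ]
 [297.6 328.6 458. ]
 [252.9 345.5 545. ]
 [297.5 346.2 518. ]]
(array([0.51291022, 0.26352342, 0.11      ]), np.float32(9.399325), [np.float32(0.032707434), np.float32(0.07281165)])
top [[172.  218.1 257. ]
 [185.2 216.7 211. ]
 [187.6 246.7 218. ]
 [173.4 248.3 254. ]]
(array([0.51127788, 0.26253317, 0.11      ]), np.float32(9.876497), [np.float32(0.03317227), np.float32(0.071843706)])
flange side (array([ 0.49630598, -0.04047983,  0.126     ]), np.float32(171.37712), [np.float32(0.031601045), np.float32(0.07240808)]) top (array([ 0.49468895, -0.04073844,  0.126     ]), np.float32(171.24832), [np.float32(0.03169693), np.float32(0.07237032)])
192
```

```bash
cat >> h.py <<'E'
def units(o,tgt,yawdeg):
    R=np.array(o['tool_rot']); d=R.T@(np.array(tgt)-np.array(o['eef_pos']))/0.025
    y=np.degrees(np.arctan2(R[1,1],R[0,1])); t=-((yawdeg-y+90)%180-90)/8
    return np.round(d,2),round(t,2),'yaw',round(y,2)
E
python3 - <<'E'
from h import *
from cell import robot
d=np.load('top0.npy')
for p in((292,181),(261,285),(310,246),(388,248),(345,183),(308,313),(180,220)):
    z=d[p[1],p[0]];c=eyes.camera_params('top');q=np.linalg.inv(c['mtx'])@[p[0],p[1],1]*z
    print(p,(c['T']@np.r_[q,1])[:3].round(3))
print(units(robot.get_obs(),[.4955,-.0406,.213],81.3))
E
```

```text
(292, 181) [0.639 0.007 0.151]
(261, 285) [0.397 0.062 0.154]
(310, 246) [ 0.488 -0.041  0.17 ]
(388, 248) [ 0.496 -0.216  0.151]
(345, 183) [ 0.66  -0.122  0.082]
(308, 313) [ 0.346 -0.05   0.008]
(180, 220) [0.541 0.265 0.107]
(array([-18.56, -18.84,   0.05]), np.float64(-2.13), 'yaw', np.float64(64.28))
```

Emit:
move_arm(
  commands=[
    [[-2, -2, 0], -0.5],
    [[-4, -4, 0], -1],
    [[-6, -6, 0], -1.5],
    [[-8, -8, 0], -2.13],
    [[-10, -10, 0], -2.13],
    [[-12, -12, 0], -2.13],
    [[-13, -13, 0], -2.13],
    [[-13.5, -13.5, 0], -2.13],
  ],
  gripper=95,
)

```text
clock: 0.9
eef_pos: [0.4137, 0.206, 0.2137]
tool_rot: [[-0.989, 0.15, -0.001], [0.15, 0.989, -0.002], [0.001, -0.002, -1.0]]
wrist_force: [0.8, 0.2, -0.4]
finger_gap: 0.0952
```

Run:
```python
from h import *
from cell import robot
print(units(robot.get_obs(),[.4955,-.0406,.213],81.3))
```

```text
(array([-4.72, -9.26,  0.04]), np.float64(0.01), 'yaw', np.float64(81.35))
```

Emit:
move_arm(
  commands=[
    [[-0.8, -1.6, 0], 0],
    [[-1.6, -3.2, 0], 0],
    [[-2.4, -4.8, 0], 0],
    [[-3.2, -6.4, 0], 0],
    [[-4, -8, 0], 0],
    [[-4.72, -9.26, 0], 0],
    [[-4.72, -9.26, 0], 0],
    [[-4.72, -9.26, 0], 0],
  ],
)

```text
clock: 1.7
eef_pos: [0.4952, -0.0409, 0.2134]
tool_rot: [[-0.988, 0.152, -0.002], [0.152, 0.988, -0.001], [0.002, -0.001, -1.0]]
wrist_force: [-0.0, 0.0, 0.2]
finger_gap: 0.0948
```

Run:
```python
from h import *
from cell import robot
print(units(robot.get_obs(),[.4955,-.0406,.133],81.3))
p,d=eyes.grab_frame('side'); cv2.imwrite('pics/side1.png',cv2.resize(p[100:310,180:460,::-1],None,fx=2.5,fy=2.5))
```

```text
(array([-0.02,  0.02,  3.22]), np.float64(-0.01), 'yaw', np.float64(81.25))
```

View pics/side1.png

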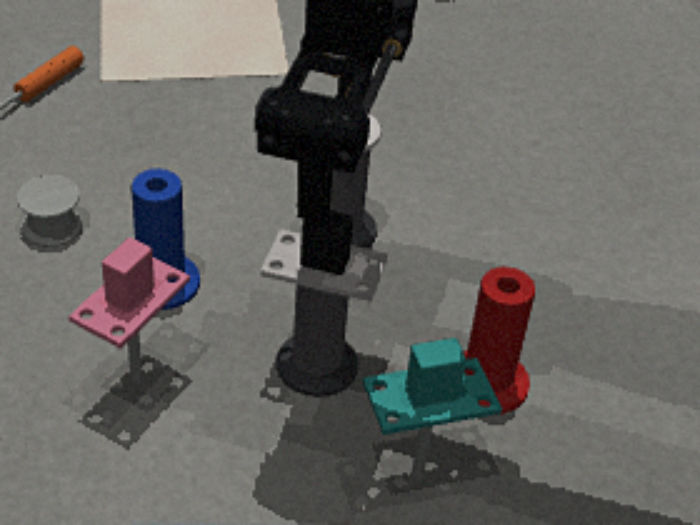

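The gripper stands over the flange at crop (322,265), with the near finger in front of the head, clear of the look-alikes. I go down and grip.

Emit:
move_arm(
  commands=[
    [[-0.02, 0.02, 0.8], 0],
    [[-0.02, 0.02, 1.6], 0],
    [[-0.02, 0.02, 2.4], 0],
    [[-0.02, 0.02, 3.0], 0],
    [[-0.02, 0.02, 3.2], 0],
    [[-0.02, 0.02, 3.2], 0],
    [[-0.02, 0.02, 3.2], 0],
  ],
)

```text
clock: 2.45
eef_pos: [0.496, -0.0396, 0.1344]
tool_rot: [[-0.989, 0.15, -0.001], [0.15, 0.989, -0.001], [0.001, -0.001, -1.0]]
wrist_force: [0.6, -0.1, -0.2]
finger_gap: 0.0952
```

Emit:
move_arm(
  commands=[
    [[0, 0, 0], 0],
    [[0, 0, 0], 0],
    [[0, 0, 0], 0],
    [[0, 0, 0], 0],
    [[0, 0, 0], 0],
    [[0, 0, 0], 0],
    [[0, 0, 0], 0],
    [[0, 0, 0], 0],
  ],
  gripper=10,
)

```text
clock: 3.25
eef_pos: [0.496, -0.0396, 0.1344]
tool_rot: [[-0.989, 0.15, -0.001], [0.15, 0.989, -0.001], [0.001, -0.001, -1.0]]
wrist_force: [0.4, -0.7, -0.3]
finger_gap: 0.0364
```

Emit:
move_arm(
  commands=[
    [[0, 0, 0], 0],
    [[0, 0, 0], 0],
    [[0, 0, 0], 0],
    [[0, 0, 0], 0],
    [[0, 0, 0], 0],
  ],
  gripper=10,
)

```text
clock: 3.75
eef_pos: [0.496, -0.0396, 0.1343]
tool_rot: [[-0.989, 0.15, -0.001], [0.15, 0.989, -0.001], [0.001, -0.001, -1.0]]
wrist_force: [-0.5, 0.9, -0.8]
finger_gap: 0.024
```

Gripped at 24 mm, the head's narrow side. I lift 132 mm gently.

Emit:
move_arm(
  commands=[
    [[0, 0, -0.5], 0],
    [[0, 0, -1.2], 0],
    [[0, 0, -2], 0],
    [[0, 0, -2.8], 0],
    [[0, 0, -3.6], 0],
    [[0, 0, -4.4], 0],
    [[0, 0, -5.0], 0],
    [[0, 0, -5.3], 0],
  ],
)

```text
clock: 4.55
eef_pos: [0.4966, -0.0396, 0.2689]
tool_rot: [[-0.989, 0.15, 0.002], [0.15, 0.989, -0.002], [-0.002, -0.001, -1.0]]
wrist_force: [-0.4, -1.2, -2.8]
finger_gap: 0.0239
```

Emit:
move_arm(
  commands=[
    [[0, 0, 0], 0],
    [[0, 0, 0], 0],
  ],
)

```text
clock: 4.75
eef_pos: [0.4964, -0.0395, 0.2684]
tool_rot: [[-0.989, 0.15, 0.001], [0.15, 0.989, -0.001], [-0.001, -0.001, -1.0]]
wrist_force: [-0.2, -0.3, -2.9]
finger_gap: 0.0237
```

Run:
```python
from h import *
from cell import robot
o=robot.get_obs();print(o['eef_pos'],units(o,[.5125,.263,.265],99.6),o['wrist_force'])
p,d=eyes.grab_frame('side'); cv2.imwrite('pics/side2.png',cv2.resize(p[60:330,180:460,::-1],None,fx=2.2,fy=2.2))
p,d=eyes.grab_frame('top'); cv2.imwrite('pics/top2.png',cv2.resize(p[140:340,200:400,::-1],None,fx=2.5,fy=2.5))
```

```text
[ 0.49637194 -0.03954156  0.26840732] (array([ 1.18, 12.06,  0.12]), np.float64(-2.28), 'yaw', np.float64(81.37)) [-0.16318882 -0.28891384 -2.93476052]
```

View pics/side2.png

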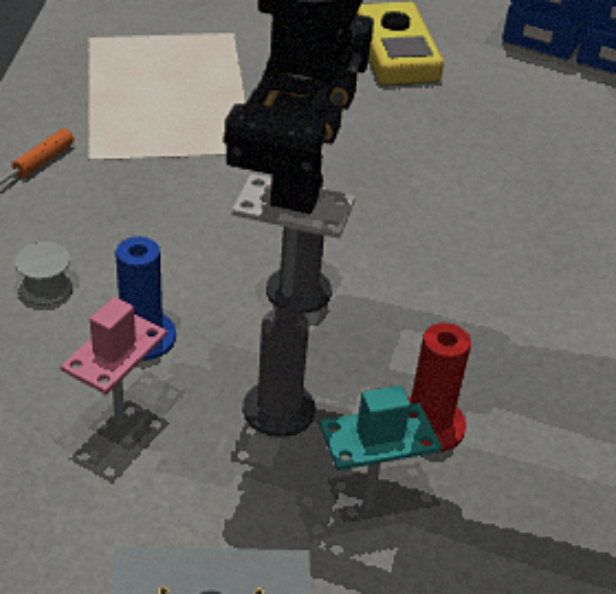

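View pics/top2.png

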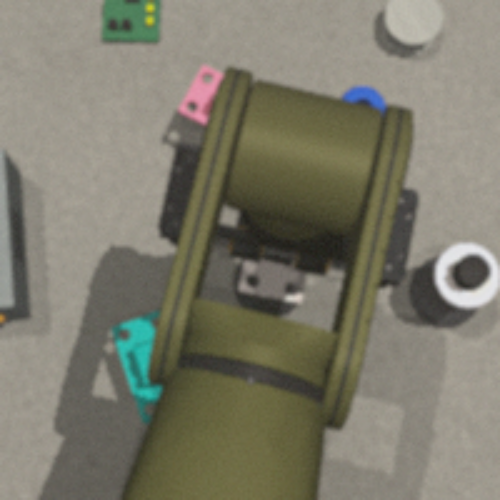

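The side view shows the sensor held, with its flange at crop (295,205), level, and its stem clear above tube_a's mouth at crop (283,310). I carry it to the port.

Emit:
move_arm(
  commands=[
    [[0.15, 1, 0], -0.3],
    [[0.3, 2.5, 0], -0.6],
    [[0.5, 4, 0], -0.9],
    [[0.6, 5.5, 0], -1.2],
    [[0.7, 7, 0], -1.5],
    [[0.8, 8.5, 0], -1.8],
    [[1.0, 10, 0], -2.1],
    [[1.18, 11, 0], -2.28],
  ],
)

```text
clock: 5.65
eef_pos: [0.5075, 0.239, 0.2658]
tool_rot: [[-0.985, -0.17, -0.003], [-0.17, 0.986, -0.001], [0.003, -0.001, -1.0]]
wrist_force: [-0.5, 0.3, -2.3]
finger_gap: 0.0239
```

Run:
```python
from h import *
from cell import robot
o=robot.get_obs();print(units(o,[.512,.263,.265],99.6))
```

```text
(array([-0.34,  0.92,  0.03]), np.float64(0.02), 'yaw', np.float64(99.77))
```

Emit:
move_arm(
  commands=[
    [[-0.34, 0.92, 0], 0],
    [[-0.34, 0.92, 0], 0],
    [[-0.34, 0.92, 0], 0],
    [[-0.34, 0.92, 0], 0],
    [[-0.34, 0.92, 0], 0],
  ],
)

```text
clock: 6.15
eef_pos: [0.5119, 0.2622, 0.2655]
tool_rot: [[-0.986, -0.169, -0.003], [-0.169, 0.986, -0.002], [0.003, -0.001, -1.0]]
wrist_force: [0.9, -0.2, -2.6]
finger_gap: 0.024
```

Run:
```python
from h import *
from cell import robot
o=robot.get_obs();print(o['eef_pos'],units(o,[.512,.263,.265],99.6))
p,d=eyes.grab_frame('side'); cv2.imwrite('pics/side3r.png',p[:,:,::-1]); cv2.imwrite('pics/side3.png',cv2.resize(p[200:400,180:380,::-1],None,fx=3,fy=3,interpolation=cv2.INTER_CUBIC)); np.save('side3.npy',d)
p,d=eyes.grab_frame('top'); cv2.imwrite('pics/top3r.png',p[:,:,::-1]);cv2.imwrite('pics/top3.png',cv2.resize(p[140:300,100:260,::-1],None,fx=3.5,fy=3.5))
```

```text
[0.51191121 0.2621505  0.26550342] (array([-0.01,  0.03,  0.02]), np.float64(0.01), 'yaw', np.float64(99.7))
```

View pics/side3.png

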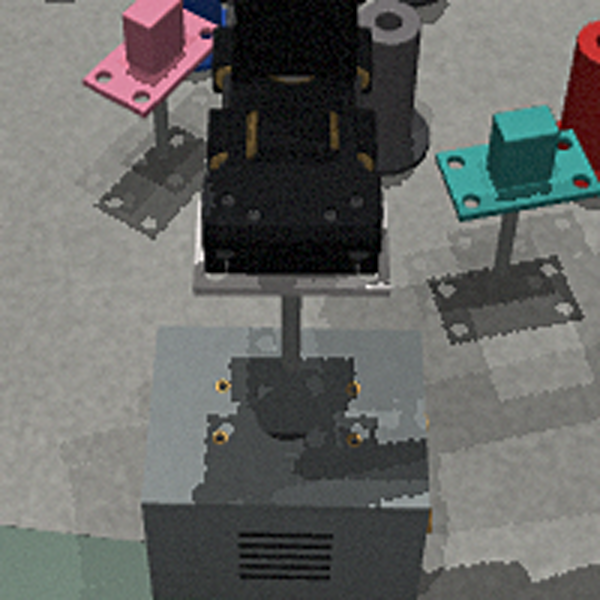

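View pics/top3.png

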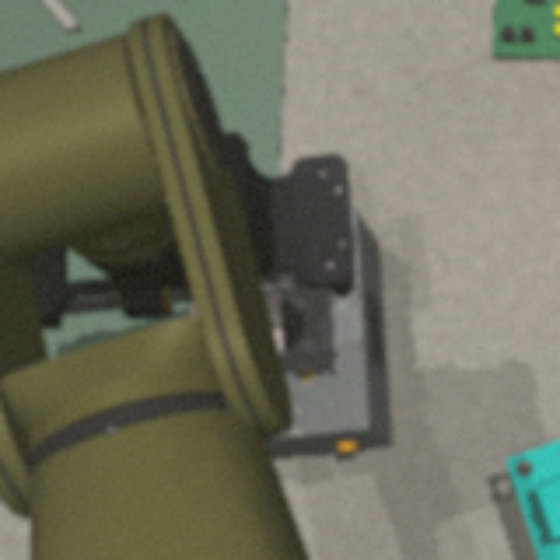

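The side view shows the stem hanging over the port, crop (290,330) above (285,400), with the flange's front edge at crop (194..390, 292). The arm hides most of the top view. Next I measure the flange edge and stem in the side image.

Run:
```python
import cv2
s=cv2.imread('pics/side3r.png')
cv2.imwrite('pics/c3.png',cv2.resize(s[262:342,240:316],None,fx=7.5,fy=7.5,interpolation=cv2.INTER_CUBIC))
```

```text
(no output)
```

View pics/c3.png

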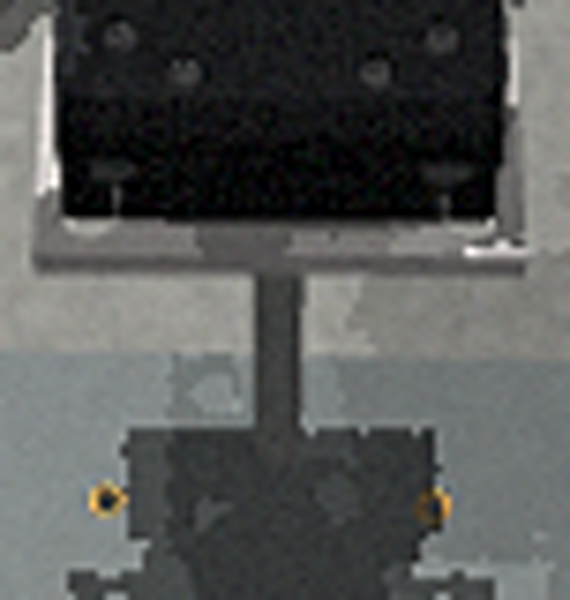

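Run:
```python
from h import *
g=lambda p:(np.array(p,float)+.5)/7.5-.5+np.array((240,262))
P=ray('side',g([(36,271),(524,272)]),.2511);Q=ray('side',g([(36,250),(524,250)]),.2571);print(P,Q)
for P in(P,Q):
    e=P[0]-P[1];a=np.arctan2(e[1],e[0]);n=np.array([np.sin(a),-np.cos(a)])
    print(np.degrees(a),np.linalg.norm(e),'centre',P.mean(0)[:2]+n*.026)
# stem: x at plane y=.263 for stem centre pixel
c=eyes.camera_params('side');p=g([(278.5,350)]);d=c['T'][:3,:3]@np.linalg.inv(c['mtx'])@np.r_[p[0],1];o=c['T'][:3,3]
print(o+d*(.262-o[1])/d[1])
```

```text
[[0.5526989  0.29469219 0.2511    ]
 [0.46276493 0.27876911 0.2511    ]] [[0.55258145 0.2942345  0.2571    ]
 [0.4631714  0.2781661  0.2571    ]]
10.040338062285192 0.09133270931610443 centre [0.5122648  0.26112883]
10.188200654445954 0.09084244111348824 centre [0.51247536 0.26061027]
[0.5117504  0.262      0.18939079]
```

Run:
```python
from h import *
from cell import robot
o=robot.get_obs();print(units(o,[.5125,.2637,.1355],99.7))
```

```text
(array([-0.04,  0.06,  5.21]), np.float64(0.0), 'yaw', np.float64(99.7))
```

Emit:
move_arm(
  commands=[
    [[-0.04, 0.06, 0.6], 0],
    [[-0.04, 0.06, 1.2], 0],
    [[-0.04, 0.06, 1.8], 0],
    [[-0.04, 0.06, 2.4], 0],
    [[-0.04, 0.06, 3.0], 0],
    [[-0.04, 0.06, 3.4], 0],
    [[-0.04, 0.06, 3.4], 0],
  ],
)

```text
clock: 6.95
eef_pos: [0.5113, 0.2633, 0.1781]
tool_rot: [[-0.986, -0.169, -0.007], [-0.169, 0.986, -0.003], [0.007, -0.002, -1.0]]
wrist_force: [-0.6, 0.2, -2.3]
finger_gap: 0.024
```

Run:
```python
from h import *
from cell import robot
o=robot.get_obs();print(o['eef_pos'],units(o,[.5125,.2637,.1355],99.7))
```

```text
[0.51127692 0.26333517 0.17810699] (array([-0.06,  0.01,  1.7 ]), np.float64(0.0), 'yaw', np.float64(99.7))
```

Emit:
move_arm(
  commands=[
    [[-0.06, 0.01, 0.5], 0],
    [[-0.06, 0.01, 1.0], 0],
    [[-0.06, 0.01, 1.4], 0],
    [[-0.06, 0.01, 1.66], 0],
    [[-0.06, 0.01, 1.66], 0],
    [[-0.06, 0.01, 1.66], 0],
    [[-0.06, 0.01, 1.66], 0],
  ],
)

```text
clock: 7.65
eef_pos: [0.5129, 0.2639, 0.1374]
tool_rot: [[-0.986, -0.169, -0.005], [-0.169, 0.986, -0.003], [0.006, -0.002, -1.0]]
wrist_force: [-1.2, -1.1, -2.7]
finger_gap: 0.0239
```

Run:
```python
from h import *
from cell import robot
o=robot.get_obs();print(o['eef_pos'],o['wrist_force'],o['tool_rot'],units(o,[.5125,.2637,.1355],99.7))
p,d=eyes.grab_frame('side'); cv2.imwrite('pics/side4r.png',p[:,:,::-1]); cv2.imwrite('pics/side4.png',cv2.resize(p[292:372,230:320,::-1],None,fx=7.5,fy=7.5,interpolation=cv2.INTER_CUBIC))
p,d=eyes.grab_frame('top'); cv2.imwrite('pics/top4r.png',p[:,:,::-1]);cv2.imwrite('pics/top4.png',cv2.resize(p[190:290,140:240,::-1],None,fx=6,fy=6,interpolation=cv2.INTER_CUBIC))
```

```text
[0.51294491 0.26391434 0.13739244] [-1.22655136 -1.06641376 -2.67506397] [[-0.98567614 -0.16856841 -0.00521941]
 [-0.16855711  0.98568862 -0.00253829]
 [ 0.00557259 -0.00162216 -0.99998316]] (array([ 0.02, -0.01,  0.08]), np.float64(0.0), 'yaw', np.float64(99.7))
```

View pics/side4.png

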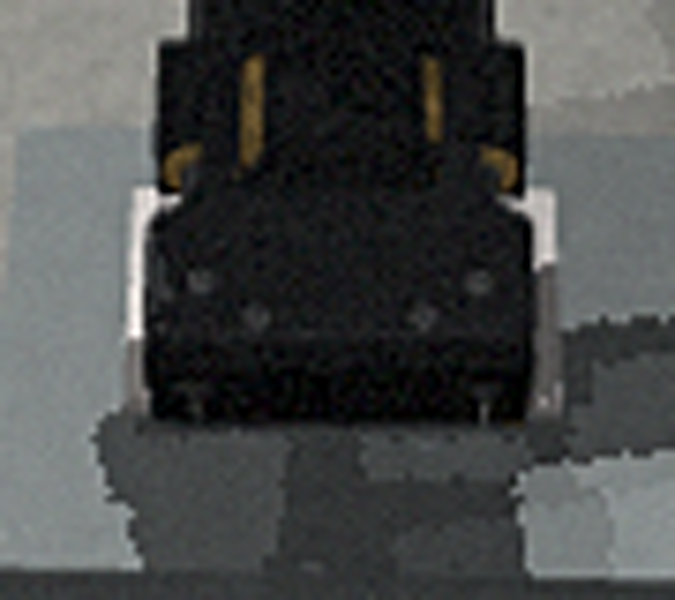

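View pics/top4.png

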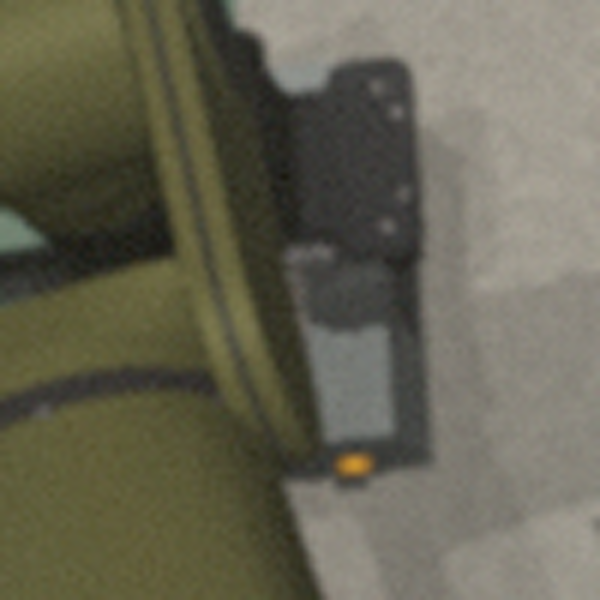

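Run:
```python
from h import *
g=lambda p:(np.array(p,float)+.5)/7.5-.5+np.array((230,292))
im=cv2.imread('pics/side4r.png')
for r in range(344,354): print(r,im[r,242:252].max(1),im[r,299:310].max(1))
P=ray('side',g([(132,187),(554,187),(564,414),(122,414)]),.129)
print(P);print(P[0]-P[1],np.linalg.norm(P[0]-P[1]),np.linalg.norm(P[2]-P[3]),np.linalg.norm(P[0]-P[3]))
print('centre',P.mean(0),'back',P[:2].mean(0),rect(P))
```

```text
344 [134 133 133 145 125 109 116 128  29   7] [  2  28  85  86  81 124  57  55  53  50  73]
345 [131 136 134 143 122  92  97 107  18   0] [  4  43  85 148  88 111  51  50  50  42  73]
346 [134 138 139 150  82  88  90 100  17  11] [  3  47  89 100  91  98  51  72  72  71  76]
347 [141 143  78  78  69  71  64  68  27   3] [ 1 62 70 70 70 72 50 71 75 69 73]
348 [139  80  70  71  72  76  52  50  52  43] [40 49 56 54 50 55 56 72 79 74 70]
349 [148  74  69  75  73  77  43  57  56  53] [50 54 51 50 56 54 50 47 70 70 72]
350 [78 65 69 75 73 72 72 71 63 71] [77 51 53 53 52 47 70 73 77 69 71]
351 [139  69  70  70  77  72  75  73  71  72] [74 53 50 56 53 50 50 71 72 72 69]
352 [149  72  72  71  75  77  71  72  74  77] [67 76 57 51 49 48 41 63 65 69 63]
353 [147  64  71  73  73  67  76  80  69  72] [ 64  69  48  36  49  46 121  71  65  57 137]
[[0.56325987 0.24534473 0.129     ]
 [0.47229554 0.22905677 0.129     ]
 [0.46273059 0.28416459 0.129     ]
 [0.55354621 0.30034906 0.129     ]]
[0.09096433 0.01628796 0.        ] 0.09241107825203491 0.09224648165633297 0.055855451514963676
centre [0.51295805 0.26472879 0.129     ] back [0.5177777  0.23720075 0.129     ] (array([0.51295805, 0.26472879, 0.129     ]), np.float32(10.104747), [np.float32(0.05593115), np.float32(0.09249851)])
```

Emit:
move_arm(
  commands=[
    [[0.01, -0.02, 0.06], 0],
    [[0.01, -0.02, 0.12], 0],
    [[0.01, -0.02, 0.12], 0],
    [[0.01, -0.02, 0.12], 0],
    [[0.01, -0.02, 0.12], 0],
    [[0.01, -0.02, 0.12], 0],
    [[0.01, -0.02, 0.12], 0],
  ],
)

```text
clock: 8.45
eef_pos: [0.5128, 0.2634, 0.1344]
tool_rot: [[-0.986, -0.169, -0.005], [-0.169, 0.986, -0.003], [0.006, -0.002, -1.0]]
wrist_force: [-0.1, 0.1, -3.5]
finger_gap: 0.0237
```

Run:
```python
from h import *
from cell import robot
o=robot.get_obs();print(o['eef_pos'],o['wrist_force'],units(o,[.5125,.2637,.1345],99.7),np.abs(o['qvel']).max())
p,d=eyes.grab_frame('side'); cv2.imwrite('pics/side5.png',cv2.resize(p[292:372,230:320,::-1],None,fx=7.5,fy=7.5,interpolation=cv2.INTER_CUBIC))
```

```text
[0.51275315 0.26337141 0.1344484 ] [-0.13465568  0.09986551 -3.5101957 ] (array([ 0.01,  0.01, -0.  ]), np.float64(0.0), 'yaw', np.float64(99.7)) 0.0012165246434786016
```

View pics/side5.png

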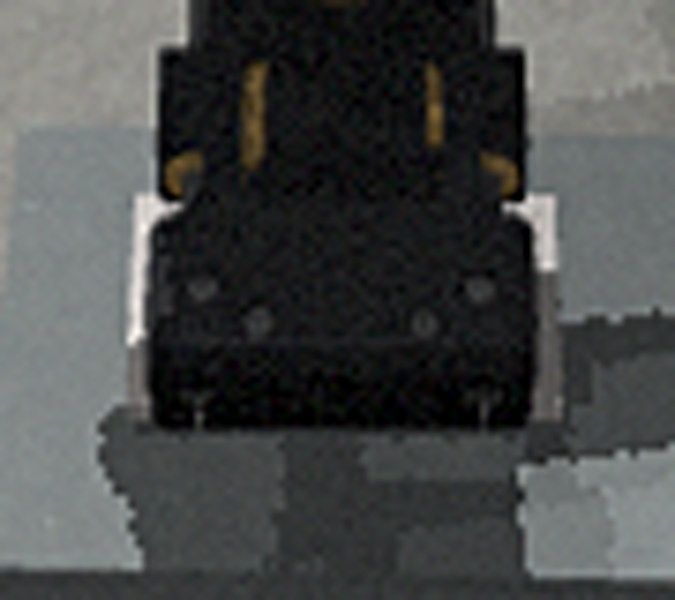

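The flange sits square over the lid, back corners at crop (134,195) and (556,195). The arm is still, and the wrist force is about the sensor's weight. I hand it in.

Run:
```python
from h import *
from cell import robot
g=lambda p:(np.array(p,float)+.5)/7.5-.5+np.array((230,292))
P=ray('side',g([(134,195),(556,195)]),.126);e=P[0]-P[1];a=np.arctan2(e[1],e[0]);print(np.degrees(a),P.mean(0)[:2]+.026*np.array([-np.sin(a),np.cos(a)]))
print(robot.sign_off())
```

```text
10.149993276305006 [0.51273025 0.2627799 ]
the job is handed in; nothing more can be done
None
```

I pulled the four-hole sensor out of its tube by its head, lowered its stem into the port and handed the job in at about 8.5 s, still gripping it. The hand-in gave no verdict, and I could not see the threaded holes through the flange holes because the gripper and arm hid them.

**Alignment:** In the last side view the flange centre is at (0.5127, 0.2628), turned 10.1°. The port measured (0.5129, 0.2635) at 9.4° from the side and (0.5113, 0.2625) at 9.9° from the top before the move. The two cameras disagree by about 2 mm, so the alignment is good to about 1–2 mm against the 3.5 mm limit.

**Height and tilt:** The flange underside is about 10 mm above the lid, from the arm's reading relative to where I gripped the sensor. Tilt is about 0.006 rad, taken from the tool.

**Contact:** Wrist force is about 3.5 N, downward. It was 2.3–2.9 N while the sensor hung free, so there is no sign of touching. The grip opening of 24 mm matches the head's narrow side.

**Bystanders:** I kept clear of the other sensor, the reel and the board, but did not re-measure their positions at the end.

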